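# Bring the black-lidded jar round to the pointer

## Robot

A 7-joint arm with a two-finger parallel gripper is mounted at the origin on a cart in front of the work surface, level with it; the furniture and walls round the work are solid. World frame = base frame: x ahead of the robot, y to its left, z up, the work surface at z = 0. Lengths are in m, angles in rad, forces in N, time in s.
With the tool pointing down it reaches from about 0.425 to 0.875 m from the base axis. Payload 4.7 kg.
Tool frame: the origin (TCP) lies on the centre line of the jaws, within the pads' length; the fingertips stand 14 mm ahead of it and the grasp point (between the pads) lies 5 mm behind it; z points along the fingers, y is the line along which they close (so a half turn about z gives the same grasp; the last joint's range is limited). The gripper opens to 87 mm and grips with 3 to 60 N. Pads are 19 mm wide; open, the fingers measure 117 mm over their backs; the gripper's body (75 mm by 190 mm) begins 51 mm behind the grasp point.
Start: joints at [1.268, 0.321, -0.07, 1.45, 0.023, 1.371, -0.057], TCP at [0.202, -0.618, 0.237] pointing down, gripper open.
Joint ranges: [-2.86, 2.86], [-0.3, 2.09], [-1.38, 1.24], [0.06, 2.45], [-1.56, 4.7], [0.09, 2.05], [-2.69, 2.69]. Speed limits (rad/s): [2.57, 2.57, 3.14, 3.14, 3.14, 3.14, 3.14].

## Interface

Orientations are given as a rotation vector (axis times angle).
In Python, from bench import r, vision gives the robot as it stands.
- The arm moves only by the shell command python3 -m handwheel 'ROWS'. ROWS is JSON, one flat list of numbers, 7 for each row, row after row: the turn, a rotation vector about the tool's x, y, z in rad, then the shift along the tool's x, y, z in m, then the closure, from 0 (fully open) to 1 (shut). In form: [wx, wy, wz, tx, ty, tz, grip, wx, wy, wz, tx, ty, tz, grip, ...]. A call has 1 to 12 rows; each row shifts and turns the commanded pose from where the row before left it, along the tool's axes as they then stand; what a row does not reach is not made up. A row lasts 1/12 s, in which the tool goes at most 41.7 mm and 7.16 degrees, less where a joint would pass 70% of its speed; a pose out of reach is approached as far as the arm can. A call is refused whole if a number of a shift passes 0.0417 or a number of a turn 0.125, either way. A call with a gripper value outside its range is refused whole. The fingers move at their own pace and stop on an object; the grip force is fixed at half the most. Time passes only in rows, so rows that do not move let the fingers close. It gives the time, the measured TCP pose, the force, the opening and the grip force at its end, in the units of the state.
- r.sense(): the state, without advancing time (a new reading comes with each control period).
- vision.get_image(name): name is "scene" or "top"; returns a dict with "color" (400x640x3 uint8, red, green, blue), "mtx" (3x3 intrinsics, pixels), "rvec" (rotation vector, rad) and "tvec" (3), from world to camera coordinates, as OpenCV has them. Camera axes: x right, y down, z forward; pixel columns grow to the right and rows downward; lengths in m; the calibration is good to about 2 mm. A picture is of the moment at which its call begins. There is no depth.
- r.close_job(): hands the job in; it is judged then, once.
The state is a dict: "time": time; "joint_positions": joint angles; "qd": joint speeds; "joint_efforts": joint torques, N m; "tool_pos": TCP position; "orientation": TCP orientation; "contact_force": force on the tool from outside, world axes, zero at the start; "moment": the same for the moment, N m; "gripper_width": opening from 0.0 (shut) to 1.0 (fully open); "gripper_force": force on a finger pad.
Only numpy, scipy, OpenCV 4.12 (cv2) and the standard library are available. Lean on these libraries where they do the work, as an engineer would, in place of code of your own. Each camera call takes 0.05 s, during which the arm holds its last target. There are 200 camera calls.

## Task

Turn the round paint carousel by pushing its rim (the upright wooden pegs are there for that) until the glass jar with the black lid stands in line with the red pointer on the carousel's foot, right behind it, and leave it standing there at rest. Either way round will do; let the jar and the printed tub ride along upright on their cork places, and do not touch or lift them.

Things in the scene. Friction and masses are not known exactly. Their poses are not given: they have to be found in the camera images.
- stand: Fixed steel foot of the carousel; origin on the turning axis at table height, z up. A flat red pointer looks out from under the disc along the foot's own -x, tip 210 mm from the axis, roughly towards the robot: there the jar must come. The disc turns both ways on the foot, with friction of about 1 N at its rim, and stops almost at once when no longer pushed.
- disc: Brown wooden disc, 310 mm across; origin on the axis, 22 mm above the table; top at 37 mm. Six upright wooden pegs, 14 mm thick, 65 mm tall, 140 mm from the axis, at 0, 60, 120, 180, 240, 300 degrees from its own +x. Flush cork places 65 mm from the axis: 55 degrees either side of its -x for jar and tub (which is where varies); at +x a clear glass jar, 72 mm wide, 82 tall, fixed.
- black_lid_jar_centre (a point): Centre (half-way up, 71 mm above the table) of the loose glass jar with the black screw lid, 60 mm across, 69 mm tall, 0.4 kg, standing on the disc 65 mm from the axis. It is the one to bring to the pointer, and starts 30 to 80 degrees from it on one side or the other. It rides with the disc by friction alone.
- tub_centre (a point): Centre (half-way up) of the loose white plastic tub printed with red fruit, 72 mm across and 71 mm tall, standing upright on the disc's other place; a bystander that rides along.
There are look-alikes about, which are no part of the job. What is shaped like the part that bears tub_centre but blue or yellow is not meant.

How it is judged:
At the end, for the whole second after the job is handed in: The disc is at rest and the centre of the black-lidded jar is within 16 mm (about 14 degrees) of the line from the axis along the red pointer, on the pointer's side; jar and tub both stand upright on the disc's two front cork places, to about 22 mm (x of black_lid_jar_centre in the frame of stand below -0.04 m and y of black_lid_jar_centre in the frame of stand between -0.016 and 0.016 m and x of black_lid_jar_centre in the frame of disc between -0.06 and -0.015 m and (y of black_lid_jar_centre in the frame of disc between 0.031 and 0.075 m or y of black_lid_jar_centre in the frame of disc between -0.075 and -0.031 m) and angle between each of black_lid_jar_centre, tub_centre's own z axis and vertical below 0.15 rad and x of tub_centre in the frame of disc between -0.06 and -0.015 m and (y of tub_centre in the frame of disc between 0.031 and 0.075 m or y of tub_centre in the frame of disc between -0.075 and -0.031 m) and angular speed of disc below 0.05 rad/s); the robot touches nothing.
It fails at once if the black-lidded jar is touched by the robot, lifted or tipped over (contact force between any of the fingers, the arm and black_lid_jar above 2 N or height (world z) of black_lid_jar_centre above 0.1 m or angle between black_lid_jar_centre's own z axis and vertical above 0.4 rad).
It fails at once if the tub is touched by the robot, lifted or tipped over (contact force between any of the fingers, the arm and tub above 2 N or height (world z) of tub_centre above 0.1 m or angle between tub_centre's own z axis and vertical above 0.4 rad).
It also fails if it takes over 40 s, if anything falls off the work surface, if the arm or the gripper's body presses on something with over 40 N, if the wrist force passes 120 N, or if a joint passes its speed limit or range.

## Working session

There is one attempt and no reset: what is moved stays moved. The work goes in short steps, Python scripts to look and compute and a shell command to move; the robot and the scene stay as the last step left them, time stands still between calls to the robot, and variables do not carry over. Pictures are saved under pics/ and viewed, at most 10 in all, crops included, and the job is handed in when it is done.

```bash
mkdir -p pics; cat > h.py <<'E'
import numpy as np,cv2
from bench import r,vision
def grab(n,fn):
    d=vision.get_image(n); cv2.imwrite(fn,d["color"][:,:,::-1]); return d
def ray(d,u,v,z):
    R=cv2.Rodrigues(np.array(d["rvec"],float))[0]; t=np.array(d["tvec"],float).ravel()
    c=-R.T@t; w=R.T@np.linalg.inv(np.array(d["mtx"],float))@np.array([u,v,1.]); return c+w*(z-c[2])/w[2]
def proj(d,p):
    return cv2.projectPoints(np.array(p,float).reshape(-1,3),np.array(d["rvec"],float),np.array(d["tvec"],float),np.array(d["mtx"],float),None)[0].reshape(-1,2)
E
python3 - <<'E'
from h import *
s=r.sense();print(s)
for n in("scene","top"):
    d=grab(n,f"pics/{n}0.png")
    R=cv2.Rodrigues(np.array(d["rvec"],float))[0];print(n,-R.T@np.array(d["tvec"]).ravel(),d["mtx"])
    h=cv2.cvtColor(d["color"],cv2.COLOR_RGB2HSV)
    m=((((h[...,0]<6)|(h[...,0]>174))&(h[...,1]>150)&(h[...,2]>80))*255).astype(np.uint8)
    k,l,st,c=cv2.connectedComponentsWithStats(m)
    for i in range(1,k):
        if st[i,4]>15: print(st[i],c[i])
E
```

```text
{'time': 0.0, 'joint_positions': array([ 1.26814051,  0.32184098, -0.07009948,  1.4516756 ,  0.02261271,
        1.3707595 , -0.05690788]), 'qd': array([ 1.17599201e-03, -3.03770729e-04, -7.27993273e-05, -5.48236516e-04,
        1.94058605e-03, -9.24441296e-04, -7.19211636e-04]), 'joint_efforts': array([-3.18108723e-04, -4.91297114e+01, -4.03797431e-01, -3.12529957e+01,
       -6.36247918e-02,  4.38232231e-02,  1.84927485e-04]), 'tool_pos': array([ 0.2022639 , -0.61718693,  0.23544961]), 'orientation': array([-3.10043412e+00, -4.95249955e-01,  6.29914659e-04]), 'contact_force': array([-0.27933132, -0.90639476,  0.79981051]), 'moment': array([ 0.0434158 ,  0.02738373, -0.05233983]), 'gripper_force': 0.0, 'gripper_width': 0.9995747023611871}
scene [0.0035547  0.42964989 0.51410059] [[360.826402     0.         321.9402313 ]
 [  0.         360.826402   204.50654996]
 [  0.           0.           1.        ]]
[205 147  30  19 260] [219.29615385 156.2       ]
[433 148   7  20 107] [435.42056075 157.98130841]
[140 177  21   6  25] [149.   178.84]
[495 198   4   6  16] [496.6875 200.5625]
[513 201   6   8  24] [515.66666667 204.04166667]
[373 205  20  14 239] [382.86610879 211.85774059]
[492 208   4   9  26] [493.5 212. ]
[509 211   6   9  31] [511.4516129  214.96774194]
top [ 0.37816805 -0.09819859  0.90237205] [[409.25874967   0.         318.37997625]
 [  0.         409.25874967 201.31482384]
 [  0.           0.           1.        ]]
[397  72   4  13  26] [398.88461538  77.92307692]
[371 167  14  14  78] [376.44871795 174.69230769]
[358 239  30  25 443] [372.3227991 249.9006772]
```

View pics/scene0.png

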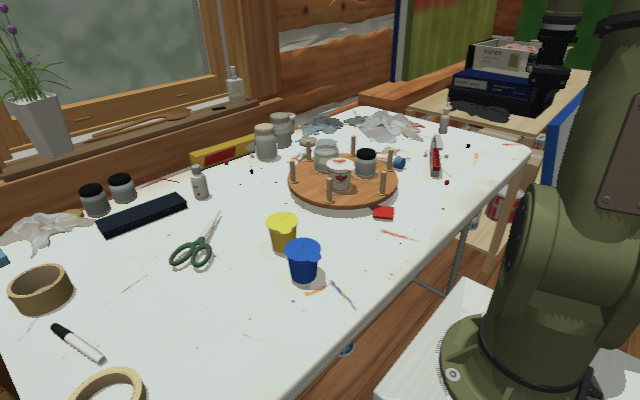

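View pics/top0.png

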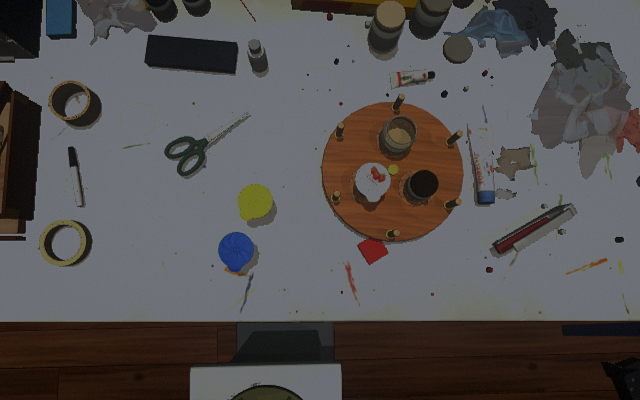

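The views show the disc centred near top (392,172) with the red pointer at (372,250). On the disc are the black-lidded jar at (422,184), the printed tub at (373,182) and the clear jar at (398,137).

Candidates for the jar are the black lids at scene (94,200) and (121,187), which stand off the disc by the window, and the one at scene (366,160), top (422,184). Only the last is on the disc. Blue (236,250) and yellow (256,202) are the look-alike tubs. I'll confirm with one crop and measure.

```bash
python3 - <<'E'
from h import *
d=grab("top","pics/top1.png"); im=d["color"]
h=cv2.cvtColor(im,cv2.COLOR_RGB2HSV)
cv2.imwrite("pics/crop1.png",cv2.resize(im[85:275,300:490,::-1],None,fx=3.15,fy=3.15,interpolation=cv2.INTER_CUBIC)[:598])
m=((h[...,0]<18)&(h[...,1]>110)&(h[...,2]>50)).astype(np.uint8)*255; m[:95]=0;m[239:]=0;m[:,:310]=0;m[:,470:]=0
m=cv2.morphologyEx(m,cv2.MORPH_OPEN,np.ones((3,3)))
c=max(cv2.findContours(m,cv2.RETR_EXTERNAL,cv2.CHAIN_APPROX_NONE)[0],key=cv2.contourArea)
hu=cv2.convexHull(c)[:,0]
P=np.array([ray(d,u,v,.037)[:2] for u,v in hu])
(cx,cy),rad=cv2.minEnclosingCircle(P.astype(np.float32)); print("disc",cx,cy,rad)
A=np.c_[2*P,np.ones(len(P))];s=np.linalg.lstsq(A,(P**2).sum(1),rcond=None)[0];print("lsq",s[:2],np.sqrt(s[2]+s[:2]@s[:2]))
C=s[:2]; print("hub yellow",ray(d,393.5,169.5,.037))
mr=(((h[...,0]<6)|(h[...,0]>174))&(h[...,1]>150)&(h[...,2]>80)).astype(np.uint8); mr[:236]=0
ys,xs=np.nonzero(mr)
b=cv2.approxPolyDP(cv2.findContours(mr,cv2.RETR_EXTERNAL,cv2.CHAIN_APPROX_SIMPLE)[0][0],4,True)[:,0]
for u,v in list(b)+[(xs.mean(),ys.mean())]:
    p=ray(d,u,v,.01)[:2]-C; print("ptr",u,v,p,np.hypot(*p),np.degrees(np.arctan2(p[1],p[0])))
mb=(im.max(2)<60).astype(np.uint8); mb[:160]=0;mb[210:]=0;mb[:,:400]=0;mb[:,445:]=0
k,l,st,ce=cv2.connectedComponentsWithStats(mb)
for i in range(1,k):
    if st[i,4]>60:
        p=ray(d,*ce[i],.1)[:2]-C;print("jar",st[i],ce[i],p,np.hypot(*p),np.degrees(np.arctan2(p[1],p[0])))
p=ray(d,373,178,.105)[:2]-C;print("tub",p,np.hypot(*p),np.degrees(np.arctan2(p[1],p[0])))
for u,v in[(399,97),(340,126),(335,195),(392,233),(457,203),(460,133)]:
    p=ray(d,u,v,.102)[:2]-C;print("peg",u,v,p+C,np.hypot(*p),np.degrees(np.arctan2(p[1],p[0])))
E
```

```text
disc 0.5575581789016724 -0.27698004245758057 0.1536201387643814
lsq [ 0.55741314 -0.27707674] 0.15285231174719063
hub yellow [ 0.55757692 -0.27993582  0.037     ]
ptr 506 244 [-0.16420389 -0.24822891] 0.2976247767862334 -123.48471106348532
ptr 372.92825112107624 249.88116591928252 [-0.17121293  0.04408247] 0.17679686641284895 165.56156158295326
jar [403 170  36  35 880] [420.34090909 186.35340909] [-0.04802383 -0.04188984] 0.06372633933335568 -138.90272014383712
tub [-0.03045495  0.05300583] 0.0611320051962784 119.87988623208992
peg 399 97 [ 0.69513916 -0.28422519] 0.13791141094061377 -2.9711821422440696
peg 340 126 [ 0.63547923 -0.16159749] 0.13939071298664407 55.94058294301015
peg 335 195 [ 0.49461134 -0.1479134 ] 0.1436218476071473 115.92994944547692
peg 392 233 [ 0.41746104 -0.25777719] 0.14127654800516248 172.14837069437988
peg 457 203 [ 0.47438531 -0.38972428] 0.1399395932552833 -126.39238712970425
peg 460 133 [ 0.61735776 -0.40504287] 0.14131061399043796 -64.89966833933703
```

View pics/crop1.png

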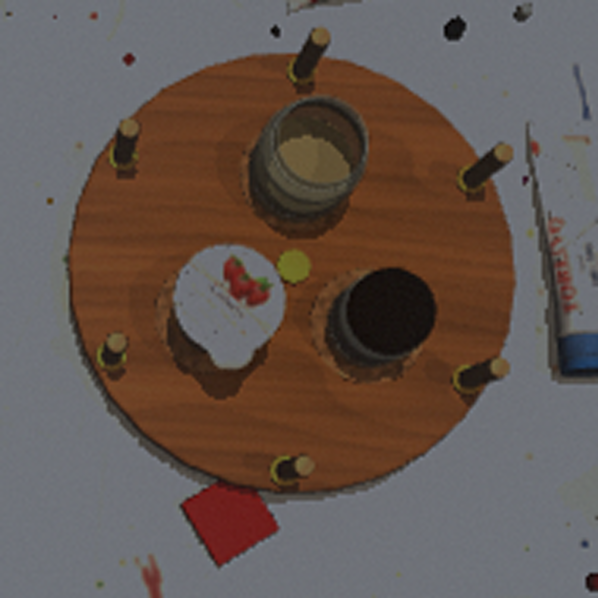

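The crop confirms it: the black-lidded jar is on the disc at crop (392,312), the printed strawberry tub at (230,300), and the pointer tip at (220,565). The jar is about 64° from the pointer, so the disc must turn clockwise seen from above. I'll refine these numbers with the crop pixels while moving to a point behind the peg nearest the robot.

```bash
python3 -m handwheel '[0,0,0,0.0305,-0.0229,0,1, 0,0,0,0.0305,-0.0229,0,1, 0,0,0,0.0305,-0.0229,0,1, 0,0,0,0.0305,-0.0229,0,1, 0,0,0,0.0305,-0.0229,0,1, 0,0,0,0.0305,-0.0229,0,1, 0,0,0,0.0305,-0.0229,0,1, 0,0,0,0.0305,-0.0229,0,1, 0,0,0,0.0305,-0.0229,0,1, 0,0,0,0.0305,-0.0229,0,1, 0,0,0,0,0,0,1, 0,0,0,0,0,0,1]'
python3 - <<'E'
from h import *
from scipy.spatial.transform import Rotation as Ro
d=grab("top","pics/top2.png")
C=ray(d,393.2,169.4,.038)[:2]; print("C",C)
f=lambda x,y:(300+x/3.15-.3,85+y/3.15-.3)
def q(n,x,y,z):
    p=ray(d,*f(x,y),z)[:2]-C; print(n,p+C,np.hypot(*p),np.degrees(np.arctan2(p[1],p[0])))
q("hub",293,266,.038)
for a in[(318,36),(127,128),(115,343),(303,466),(497,368),(503,153)]: q("peg",*a,.102)
for z in (.004,.02): q("tip",220,565,z)
q("jar",392,312,.106); q("tub",230,302,.108)
s=r.sense();print(s["tool_pos"],s["gripper_width"],s["contact_force"],s["joint_positions"]);print(Ro.from_rotvec(s["orientation"]).as_matrix().round(3))
E
```

```text
time: 1.15
tool_pos: [0.4225, -0.3025, 0.2366]
orientation: [-3.101, -0.505, -0.0]
contact_force: [-0.5, -0.6, 0.2]
gripper_width: 0.176
gripper_force: 0.0
C [ 0.55760001 -0.27908534]
hub [ 0.558179   -0.27806076] 0.0011768571678828425 60.52916688212592
peg [ 0.69695788 -0.28770906] 0.1396244372761012 -3.541055400649787
peg [ 0.63686925 -0.16167017] 0.14166839081320481 55.97595690343218
peg [ 0.49739136 -0.15037708] 0.14209467874798537 115.06980096420718
peg [ 0.41802645 -0.2654574 ] 0.14023730158951003 174.42332916205345
peg [ 0.47731577 -0.39086784] 0.1376258944271309 -125.68660044347448
peg [ 0.61680848 -0.40374444] 0.1380055608223155 -64.59400819361211
tip [ 0.35577209 -0.22537189] 0.20885316388869496 165.09703262467377
tip [ 0.35617097 -0.22310693] 0.20906277378255803 164.4690518184271
jar [ 0.51351311 -0.32516869] 0.06377562791342224 -133.731628650746
tub [ 0.52124471 -0.2228418 ] 0.06697046313722603 122.8782545358552
[ 0.42103247 -0.30464624  0.23642264] 0.1288027214070824 [-0.61165118 -1.2091346  -0.21525175] [ 0.9018087   0.05970646 -0.33901242  1.76091388  0.0212752   1.32466363
 -0.6938792 ]
[[ 0.95   0.313 -0.001]
 [ 0.313 -0.95  -0.001]
 [-0.001  0.    -1.   ]]
```

```bash
python3 -m handwheel '[0,0,0.035,0,0,0.038,1, 0,0,0.035,0,0,0.038,1, 0,0,0.035,0,0,0.038,1, 0,0,0.035,0,0,0.038,1, 0,0,0,0,0,0,1, 0,0,0,0,0,0,1]'
python3 - <<'E'
from h import *
from scipy.spatial.transform import Rotation as Ro
d=grab("scene","pics/scene2.png")
cv2.imwrite("pics/crop2.png",cv2.resize(d["color"][90:240,260:460,::-1],None,fx=4,fy=4))
s=r.sense();print(s["tool_pos"],s["gripper_width"],s["contact_force"]);R=Ro.from_rotvec(s["orientation"]).as_matrix()
print("push dir",np.degrees(np.arctan2(-R[1,1],-R[0,1])))
E
```

```text
time: 1.7
tool_pos: [0.4186, -0.3055, 0.0831]
orientation: [-3.126, -0.275, 0.006]
contact_force: [0.6, -0.3, 1.6]
gripper_width: 0.009
gripper_force: 0.0
[ 0.4206499  -0.30636137  0.08539535] 0.004026653979639292 [ 0.70100692 -0.55838677  0.40286801]
push dir 100.07088444561721
```

View pics/crop2.png

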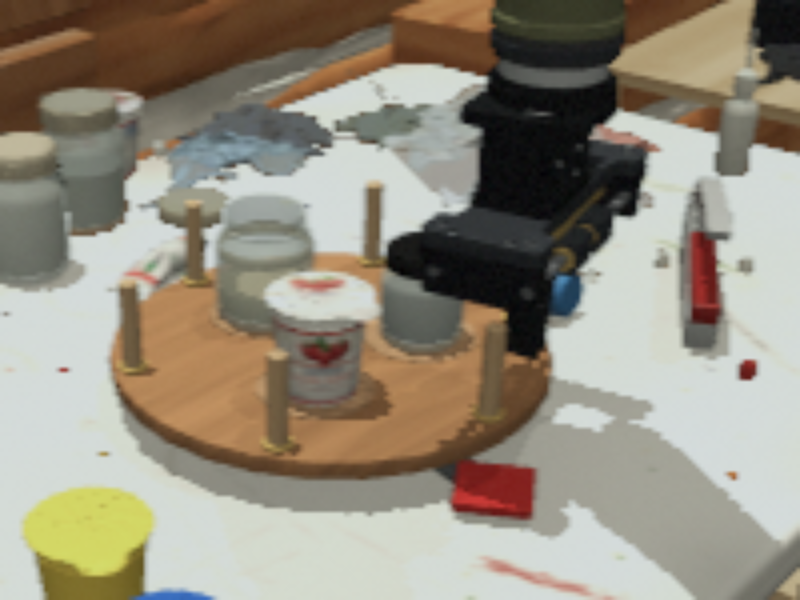

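The closed fingers, at crop (530,330), stand just behind the peg at (493,370). The gripper body clears the jar lid and the pegs. Now I'll push along the arc.

```bash
python3 -m handwheel '[0,0,0.035,0,-0.0049,0,1,0,0,0.035,0,-0.0049,0,1,0,0,0.035,0,-0.0049,0,1,0,0,0.035,0,-0.0049,0,1,0,0,0.035,0,-0.0049,0,1,0,0,0.035,0,-0.0049,0,1,0,0,0.035,0,-0.0049,0,1,0,0,0.035,0,-0.0049,0,1,0,0,0.035,0,-0.0049,0,1,0,0,0.035,0,-0.0049,0,1,0,0,0.035,0,-0.0049,0,1,0,0,0.035,0,-0.0049,0,1]'
cat > m.py <<'E'
from h import *
import sys
from scipy.spatial.transform import Rotation as Ro
C=np.array([.5578,-.279])
d=grab("top",sys.argv[1]); im=d["color"]
cv2.imwrite("pics/c_"+sys.argv[1][5:],cv2.resize(im[85:275,300:490,::-1],None,fx=3.15,fy=3.15,interpolation=cv2.INTER_CUBIC)[:598])
s=r.sense();p=s["tool_pos"][:2]-C;R=Ro.from_rotvec(s["orientation"]).as_matrix()
print("tool",s["tool_pos"],np.hypot(*p),np.degrees(np.arctan2(p[1],p[0]))%360,"dir",np.degrees(np.arctan2(-R[1,1],-R[0,1])),s["contact_force"])
E
python3 m.py pics/p1.png
```

```text
time: 2.75
tool_pos: [0.4237, -0.2488, 0.0882]
orientation: [3.114, -0.384, 0.008]
contact_force: [0.0, -0.1, -0.1]
gripper_width: 0.007
gripper_force: 0.5
tool [ 0.42411651 -0.2475293   0.08815829] 0.13733783368532607 166.7530793626944 dir 75.91930318455842 [0.11092214 0.93185843 0.37597142]
```

View pics/c_p1.png

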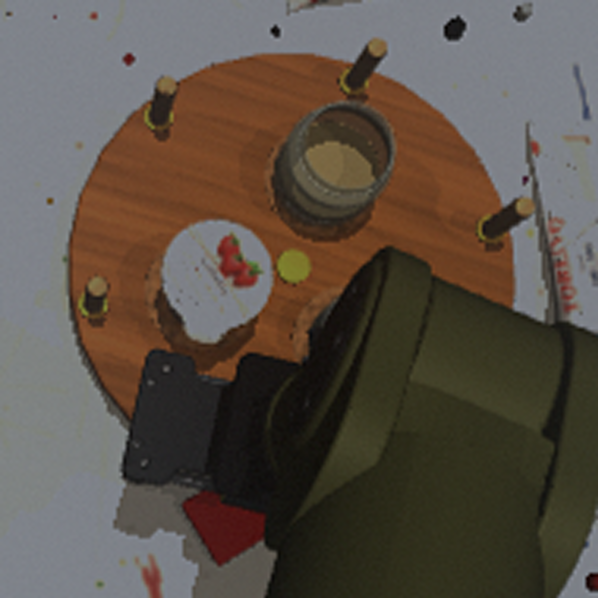

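The disc has turned about 17° as planned; the far peg is now at crop (376,48), and both jar and tub are riding along. Continuing.

```bash
python3 -m handwheel '[0,0,0.035,0,-0.0049,0.0003,1,0,0,0.035,0,-0.0049,0.0003,1,0,0,0.035,0,-0.0049,0.0003,1,0,0,0.035,0,-0.0049,0.0003,1,0,0,0.035,0,-0.0049,0.0003,1,0,0,0.035,0,-0.0049,0.0003,1,0,0,0.035,0,-0.0049,0.0003,1,0,0,0.035,0,-0.0049,0.0003,1,0,0,0.035,0,-0.0049,0.0003,1,0,0,0.035,0,-0.0049,0.0003,1,0,0,0.035,0,-0.0049,0.0003,1,0,0,0.035,0,-0.0049,0.0003,1]'
python3 m.py pics/p2.png
```

```text
time: 3.8
tool_pos: [0.4485, -0.1955, 0.0842]
orientation: [2.968, -1.024, 0.009]
contact_force: [-0.1, -1.8, 1.5]
gripper_width: 0.006
gripper_force: 0.6
tool [ 0.4491855  -0.19441007  0.08407146] 0.13766832008333338 142.08822572451027 dir 51.896702347579584 [ 1.22074029 -0.1770857   0.57814872]
```

```bash
python3 -m handwheel '[0,0,0.035,0,-0.0049,0,1,0,0,0.035,0,-0.0049,0,1,0,0,0.035,0,-0.0049,0,1,0,0,0.035,0,-0.0049,0,1,0,0,0.035,0,-0.0049,0,1,0,0,0.035,0,-0.0049,0,1,0,0,0.035,0,-0.0049,0,1,0,0,0.035,0,-0.0049,0,1,0,0,0.035,0,-0.0049,0,1,0,0,0.035,0,-0.0049,0,1,0,0,0,0,0,0,1]'
python3 m.py pics/p3.png
```

```text
time: 4.77
tool_pos: [0.4843, -0.1611, 0.0833]
orientation: [-2.747, 1.523, -0.007]
contact_force: [0.4, 0.5, -0.2]
gripper_width: 0.008
gripper_force: 0.0
tool [ 0.48371732 -0.16117933  0.08293786] 0.13917598461729028 122.1606504309133 dir 32.06871446215813 [-0.76631766 -0.9748405  -0.32174136]
```

View pics/c_p3.png

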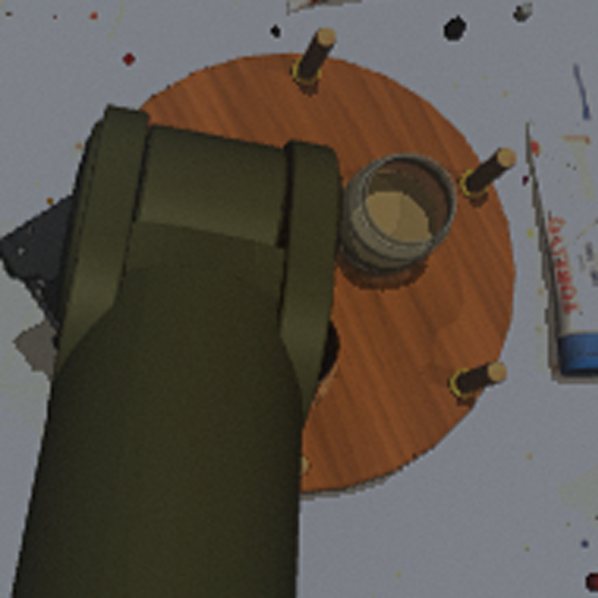

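The pegs at crop (325,36) and (506,158) show about 62° of turn, which is where the jar should be. Backing off and lifting to check.

```bash
python3 -m handwheel '[0,0,0,-0.002,0.012,0,1,0,0,0,-0.002,0.012,0,1,0,0,0,0,0,-0.03,1,0,0,0,0,0,-0.035,1,0,0,0,0,0,-0.035,1,0,0,0,0,0,-0.035,1,0,0,0,-0.03,0.03,0,1,0,0,0,-0.03,0.03,0,1,0,0,0,-0.03,0.03,0,1,0,0,0,-0.03,0.03,0,1,0,0,0,-0.03,0.03,0,1,0,0,0,0,0,0,1]'
python3 m.py pics/p4.png
```

```text
time: 5.82
tool_pos: [0.3155, -0.1343, 0.2012]
orientation: [2.752, -1.512, -0.058]
contact_force: [-0.4, -0.3, 0.3]
gripper_width: 0.008
gripper_force: 0.0
tool [ 0.31618533 -0.13636302  0.20177571] 0.28057611479749744 149.44456401977965 dir 32.17287965228254 [ 0.3531472  -0.82726555 -0.08376169]
```

View pics/c_p4.png

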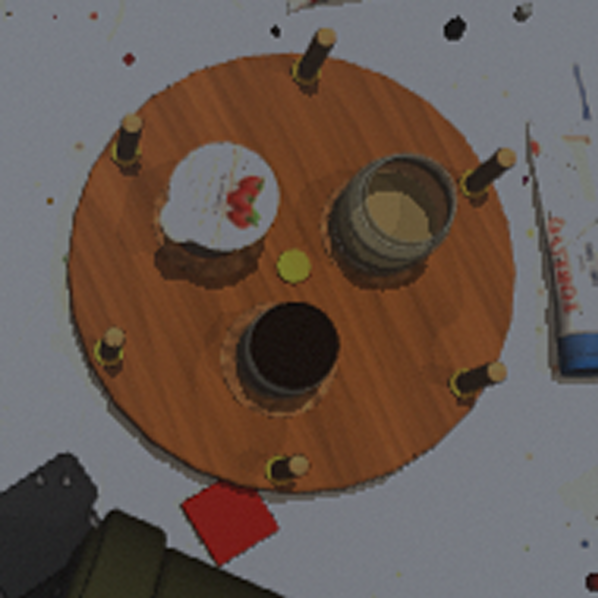

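The jar stands upright with its lid at crop (293,346), just behind the pointer, and the tub at (222,197) is on its cork. Checking the offset by ray before handing in.

```bash
python3 - <<'E'
from h import *
d=vision.get_image("top"); C=np.array([.5578,-.279])
f=lambda x,y:(300+x/3.15-.3,85+y/3.15-.3)
tip=ray(d,*f(220,565),.006)[:2]-C; e=tip/np.hypot(*tip)
im=d["color"];mb=(im.max(2)<45).astype(np.uint8)[175:210,375:412]
ys,xs=np.nonzero(mb);print("dark",xs.mean()+375,ys.mean()+175,len(xs))
for n,x,y,z in(("jar",293,346,.106),("cork/peg",289,466,.102)):
    p=ray(d,*f(x,y),z)[:2]-C; print(n,np.hypot(*p),np.degrees(np.arctan2(p[1],p[0])),"lateral mm",1e3*(e[0]*p[1]-e[1]*p[0]),"along",p@e)
print("ptr",np.degrees(np.arctan2(*tip[::-1])))
E
```

```text
dark 391.3582966226138 195.0778267254038 681
jar 0.06710169168952552 165.04519782551324 lateral mm -0.011749299553571318 along 0.06710169066089246
cork/peg 0.14137442724056407 170.93224029146407 lateral mm 14.475809049684942 along 0.14063136076264995
ptr 165.05523014009646
```

The jar is on the pointer line, with a lateral error of about 0 mm and a radius of 67 mm against the 65 mm given. The robot is clear of everything.

```bash
python3 -c "
from bench import r
print(r.close_job())"
```

```text
the job is handed in; nothing more can be done
None
```

I turned the carousel about 62° clockwise, and the black-lidded jar now stands upright on the pointer line (measured offset about 0 mm), with the tub upright on its cork place; the arm was clear at about 6 s, and the job is handed in, with no verdict returned.

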